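Complete the tone row of tesserae jars

ROBOT

A 6-joint arm with a two-finger parallel gripper is mounted at the origin on the work surface. World frame = base frame: x ahead of the robot, y to its left, z up, the work surface at z = 0. Lengths are in mm, angles in rad, forces in N, time in s.
With the tool pointing down it reaches from about 350 to 875 mm from the base axis. Payload 4.2 kg.
Tool frame: the origin (TCP) lies between the finger pads; the fingertips stand 25 mm ahead of it and the grasp point (between the pads) lies 6 mm ahead of it; z points along the fingers, y is the line along which they close (so a half turn about z gives the same grasp; the last joint's range is limited). The gripper opens to 85 mm and grips with 20 to 120 N. Pads are 22 mm wide; open, the fingers measure 114 mm over their backs; the gripper's body (76 mm by 85 mm) begins 54 mm behind the grasp point. The pads swing forward as they close: fully open they stand 13 mm farther back than shut.
Start: joints at [-1.091, 0.385, 0.008, 0, -1.194, -0.259], TCP at [136.899, -609.802, 256.312] pointing down, gripper open.
Joint ranges: [-3.14, 3.14], [-1.21, 2.06], [-1.07, 1.41], [-3.16, 2.05], [-2.99, -0.16], [-3.1, 3.1]. Speed limits (rad/s): [2.79, 2.79, 3.14, 3.14, 3.14, 3.14].

INTERFACE

Orientations are given as a unit quaternion [x, y, z, w].
In Python, from bench import arm gives the robot as it stands.
- The arm moves only by the shell command python3 -m pendant 'ROWS'. ROWS is JSON, a list of rows, each a list of 7 numbers: the shift along the tool's x, y, z in m, then the turn, a rotation vector about the tool's x, y, z in degrees, then the finger opening in m, from 0 to 0.0854. In form: [[x, y, z, wx, wy, wz, fingers], ...]. A call has 1 to 12 rows; each row shifts and turns the commanded pose from where the row before left it, along the tool's axes as they then stand; what a row does not reach is not made up. A row lasts 1/10 s, in which the tool goes at most 50 mm and 8.59 degrees, less where a joint would pass 70% of its speed; a pose out of reach is approached as far as the arm can. A call is refused whole if a number of a shift passes 0.05 or a number of a turn 8.59, either way. A call with a gripper value outside its range is refused whole. The fingers move at their own pace and stop on an object; the grip force is fixed at half the most. Time passes only in rows, so rows that do not move let the fingers close. It gives the time, the measured TCP pose, the force, the opening and the grip force at its end, in the units of the state.
- arm.read_state(): the state, without advancing time (a new reading comes with each control period).
- arm.get_image(name): name is "scene" or "side" or "wrist"; returns a dict with "image" (400x640x3 uint8, red, green, blue), "fx", "fy", "cx", "cy" (pixels), "xyz" and "rotation" of the camera in the world. Camera axes: x right, y down, z forward; pixel columns grow to the right and rows downward; lengths in mm; the calibration is good to about 2 mm. A picture is of the moment at which its call begins. There is no depth.
- arm.job_done(): hands the job in; it is judged then, once.
The state is a dict: "clock": time; "joints": joint angles; "joint_vel": joint speeds; "joint_efforts": joint torques, N m; "position": TCP position; "ee_rot": TCP orientation; "contact_force": force on the tool from outside, world axes, zero at the start; "wrist_torque": the same for the moment, N m; "gripper_width": finger opening in mm; "grasp_force": force on a finger pad.
Only numpy, scipy, OpenCV 4.12 (cv2) and the standard library are available. Lean on these libraries where they do the work, as an engineer would, in place of code of your own. Each camera call takes 0.05 s, during which the arm holds its last target. There are 200 camera calls.

TASK

Make up the tone row for the mosaic: the palest (ivory) and the darkest (black) jar already stand at the two ends of the wooden rail. Set the other four jars upright on the four empty rubber pads between them, one jar wholly on each pad, so that the row darkens step by step from the ivory end to the black end. Set them down without dropping them, and leave the two end jars where they stand.

Things in the scene. Friction and masses are not known exactly. Their poses are not given: they have to be found in the camera images.
- jar_ivory: straight-sided closed round jar, 50 mm diameter, 66 mm tall (68 with the four flat sample tesserae on its blue-grey screw lid), about 0.18 kg, rigid; may be gripped across any diameter. Contents and lid tesserae are ivory, the palest of the six shades. Already stands on the pad at one end of the rail (either end); stays there. Origin: centre of its underside, z up; its yaw means nothing
- jar_sand: straight-sided closed round jar, 50 mm diameter, 66 mm tall (68 with the four flat sample tesserae on its blue-grey screw lid), about 0.18 kg, rigid; may be gripped across any diameter. Contents and lid tesserae are pale sand, second palest. Starts standing loose on the bench (z = 0). Origin: centre of its underside, z up; its yaw means nothing
- jar_ochre: straight-sided closed round jar, 50 mm diameter, 66 mm tall (68 with the four flat sample tesserae on its blue-grey screw lid), about 0.18 kg, rigid; may be gripped across any diameter. Contents and lid tesserae are ochre (golden mid-brown), third palest. Starts standing loose on the bench (z = 0). Origin: centre of its underside, z up; its yaw means nothing
- jar_brown: straight-sided closed round jar, 50 mm diameter, 66 mm tall (68 with the four flat sample tesserae on its blue-grey screw lid), about 0.18 kg, rigid; may be gripped across any diameter. Contents and lid tesserae are chestnut brown, third darkest. Starts standing loose on the bench (z = 0). Origin: centre of its underside, z up; its yaw means nothing
- jar_umber: straight-sided closed round jar, 50 mm diameter, 66 mm tall (68 with the four flat sample tesserae on its blue-grey screw lid), about 0.18 kg, rigid; may be gripped across any diameter. Contents and lid tesserae are dark umber brown, second darkest. Starts standing loose on the bench (z = 0). Origin: centre of its underside, z up; its yaw means nothing
- jar_black: straight-sided closed round jar, 50 mm diameter, 66 mm tall (68 with the four flat sample tesserae on its blue-grey screw lid), about 0.18 kg, rigid; may be gripped across any diameter. Contents and lid tesserae are black, the darkest of the six shades. Already stands on the pad at the other end of the rail; stays there. Origin: centre of its underside, z up; its yaw means nothing
- pad_1: round black rubber pad, 74 mm wide, 3 mm thick, the leftmost (+y) of the four empty pads on the fixed plywood rail: six pads in line, 80 mm apart, the end ones taken by the ivory and black jars. Origin: centre of its underside, 18 mm above the bench (pad top at 21 mm); y along the rail, x across it. A batten 48 to 60 mm behind the line of pads (+x) stands 20 mm above the board (to 38 mm)
- pad_2: round black rubber pad, 74 mm wide, 3 mm thick, the second from the left of the four empty pads on the fixed plywood rail: six pads in line, 80 mm apart, the end ones taken by the ivory and black jars. Origin: centre of its underside, 18 mm above the bench (pad top at 21 mm); y along the rail, x across it. A batten 48 to 60 mm behind the line of pads (+x) stands 20 mm above the board (to 38 mm)
- pad_3: round black rubber pad, 74 mm wide, 3 mm thick, the third from the left of the four empty pads on the fixed plywood rail: six pads in line, 80 mm apart, the end ones taken by the ivory and black jars. Origin: centre of its underside, 18 mm above the bench (pad top at 21 mm); y along the rail, x across it. A batten 48 to 60 mm behind the line of pads (+x) stands 20 mm above the board (to 38 mm)
- pad_4: round black rubber pad, 74 mm wide, 3 mm thick, the rightmost (-y) of the four empty pads on the fixed plywood rail: six pads in line, 80 mm apart, the end ones taken by the ivory and black jars. Origin: centre of its underside, 18 mm above the bench (pad top at 21 mm); y along the rail, x across it. A batten 48 to 60 mm behind the line of pads (+x) stands 20 mm above the board (to 38 mm)

How it is judged:
By the outcome, as a careful person would: the job done as asked, in the order asked, and still so for the second after the job is handed in, with the robot touching nothing.
It also fails if it takes over 99 s, if anything falls off the work surface, if the arm or the gripper's body presses on something with over 40 N, if the wrist force passes 120 N, or if a joint passes its speed limit or range.

## Working session

There is one attempt and no reset: what is moved stays moved. The work goes in short steps, Python scripts to look and compute and a shell command to move; the robot and the scene stay as the last step left them, time stands still between calls to the robot, and variables do not carry over. Pictures are saved under pics/ and viewed, at most 14 in all, crops included, and the job is handed in when it is done.

```bash
mkdir -p pics; cat > h.py <<'E'
import numpy as np,cv2
from bench import arm
def snap(cam,name):
    d=arm.get_image(cam); cv2.imwrite(f'pics/{name}.png',d['image'][:,:,::-1]); np.save(f'pics/{name}.npy',d,allow_pickle=True); return d
def load(name): return np.load(f'pics/{name}.npy',allow_pickle=True).item()
def ray(d,u,v,z):
    R=np.array(d['rotation']).reshape(3,3); r=R@np.array([(u-d['cx'])/d['fx'],(v-d['cy'])/d['fy'],1]); o=np.array(d['xyz']); return o+r*(z-o[2])/r[2]
E
python3 - <<'E'
from h import *
for c in ('scene','side'):
    d=snap(c,c+'0'); print(c,d['xyz'],np.round(d['rotation'],3).tolist(),d['fx'])
s=arm.read_state(); print(s)
E
```

```text
scene [ 943.91366909 -471.25893177  989.2572603 ] [0.898, 0.327, -0.097, -0.279] 478.7675110805183
side [112.04505634 726.98083686 894.99939789] [-0.264, 0.882, -0.375, 0.107] 417.9126054903551
{'clock': 0.1, 'joints': array([-1.09143511e+00,  3.85493050e-01,  6.75243339e-03, -4.44719253e-04,
       -1.19401986e+00, -2.58605802e-01]), 'joint_vel': array([-0.00317433, -0.00205576,  0.00144771,  0.00158873,  0.00205587,
        0.00098244]), 'joint_efforts': array([-8.33311242e-05, -3.93318808e+01,  1.88930637e+01,  4.19799596e+00,
       -2.57440814e-03,  5.67423868e-06]), 'position': array([ 136.77146366, -609.3571544 ,  255.31747208]), 'ee_rot': array([-1.10072149e-01,  9.93923093e-01,  9.90519329e-04, -1.61431544e-04]), 'contact_force': array([ 0.03629474,  0.32184613, -0.0427922 ]), 'wrist_torque': array([-0.01128992,  0.00785824,  0.0278663 ]), 'grasp_force': 0.0, 'gripper_width': 85.54137126950812}
```

View pics/scene0.png

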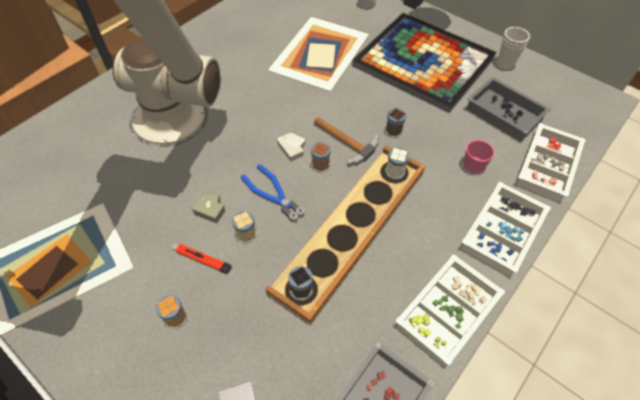

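View pics/side0.png

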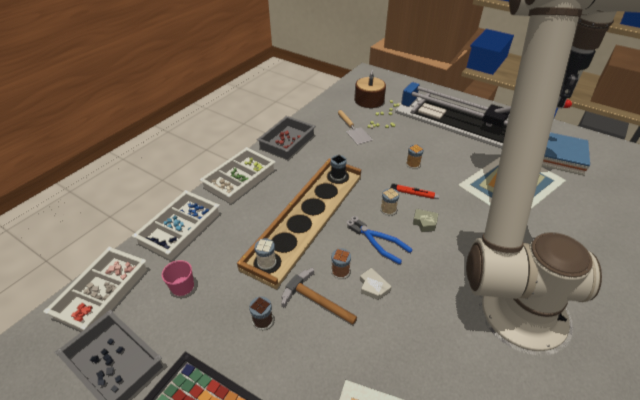

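Scene view: ivory at (398,163) and black at (300,283) stand at the rail ends. Loose jars are at (396,121) umber?, (320,154) brown?, (244,222) sand and (169,308) ochre. In the side view they are at (261,312), (341,262), (390,200) and (415,155). I'll zoom in on the lids.

```bash
python3 - <<'E'
from h import *
P={'scene0':[(398,163),(300,283),(396,121),(320,154),(244,222),(169,308)],'side0':[(265,253),(339,167),(261,312),(341,262),(390,200),(415,155)]}
rows=[]
for n in P:
    im=cv2.imread(f'pics/{n}.png')
    t=[]
    for u,v in P[n]:
        c=cv2.resize(im[v-20:v+20,u-16:u+16],None,fx=4,fy=4,interpolation=cv2.INTER_CUBIC)
        for k in range(0,40,10): cv2.line(c,(0,k*4),(4,k*4),(0,255,0),1)
        for k in range(0,32,8): cv2.line(c,(k*4,0),(k*4,4),(0,255,0),1)
        t.append(c)
    rows.append(np.hstack(t))
cv2.imwrite('pics/m.png',np.vstack(rows))
E
```

```text
(no output)
```

View pics/m.png

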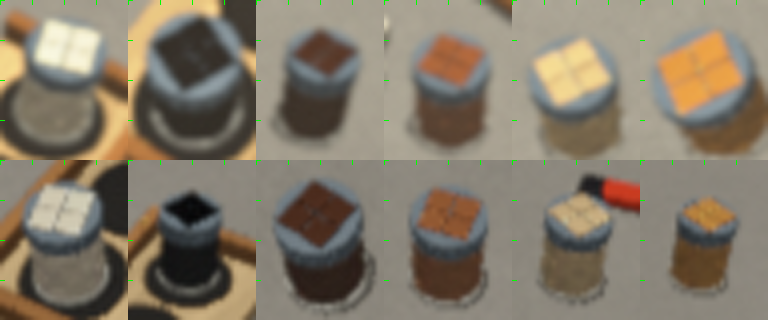

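```bash
python3 - <<'E'
import re
s=open('h.py').read().replace("R=np.array(d['rotation']).reshape(3,3)","R=Rotation.from_quat(d['rotation']).as_matrix()").replace("import numpy","from scipy.spatial.transform import Rotation\nimport numpy",1)
open('h.py','w').write(s)
from h import *
P={'scene0':[(398,163),(300,283),(396,121),(320,154),(244,222),(169,308)],'side0':[(265,253),(339,167),(261,312),(341,262),(390,200),(415,155)]}
Q={'scene0':[(69,47),(65,54),(68,53),(68,60),(60,74),(59,73)],'side0':[(63,49),(62,51),(63,54),(65,54),(67,53),(68,54)]}
N='ivory black umber brown sand ochre'.split()
X={}
for n in P:
    d=load(n)
    for i in range(6):
        u=P[n][i][0]-16+(Q[n][i][0]+.5)/4-.5; v=P[n][i][1]-20+(Q[n][i][1]+.5)/4-.5
        X[n,i]=ray(d,u,v,89 if i<2 else 68)
for i in range(6):
    a,b=load('scene0'),load('side0'); pa,pb=X['scene0',i],X['side0',i]; oa,ob=a['xyz'],b['xyz']
    da,db=pa-oa,pb-ob
    t=np.linalg.lstsq(np.c_[da,-db],ob-oa,rcond=None)[0]; m=(oa+t[0]*da+ob+t[1]*db)/2
    print(N[i],pa[:2].round(1),pb[:2].round(1),'tri',m.round(1), 'mean',((pa+pb)/2)[:2].round(1))
for n in P:
    d=load(n); g=cv2.cvtColor(d['image'],cv2.COLOR_RGB2GRAY)
    m=(g<55).astype(np.uint8); c,_=cv2.findContours(m,0,1)
    for k in c:
        if 150<cv2.contourArea(k)<1500:
            (u,v),ax,_=cv2.fitEllipse(k); p=ray(d,u,v,21)
            print(n,round(u),round(v),np.round(ax),p[:2].round(1))
E
```

```text
ivory [607.2 240. ] [610.7 238.1] tri [608.6 238.9  91.1] mean [608.9 239. ]
black [ 638.  -162.5] [ 641.1 -159. ] tri [ 639.7 -161.1   88.5] mean [ 639.5 -160.7]
umber [514.1 369.4] [517.6 369.1] tri [515.7 369.   69.4] mean [515.8 369.2]
brown [437.3 144.1] [441.7 144.8] tri [439.7 144.4  69.1] mean [439.5 144.5]
sand [ 439.1 -134.3] [ 443.6 -133.2] tri [ 441.7 -133.7   69.1] mean [ 441.3 -133.7]
ochre [ 469.2 -378. ] [ 473.8 -376.1] tri [ 471.9 -377.    69. ] mean [ 471.5 -377.1]
scene0 14 383 [32. 59.] [ 340.3 -667.1]
scene0 54 274 [14. 58.] [ 195.7 -486.7]
scene0 212 89 [ 9. 29.] [ 23.8 145.5]
scene0 92 33 [22. 67.] [-463.1   72.7]
side0 140 382 [ 6. 74.] [630.2 629.2]
side0 179 323 [82. 95.] [666.  490.3]
side0 87 338 [ 9. 87.] [809.5 628.4]
side0 474 267 [15. 45.] [150.  -46.1]
side0 284 242 [18. 22.] [614.2 158.8]
side0 299 223 [16. 23.] [621.7  80.2]
side0 313 206 [15. 22.] [6.282e+02 2.000e-01]
side0 326 191 [13. 21.] [634.5 -79.4]
side0 340 174 [16. 31.] [ 639.9 -173.1]
side0 285 74 [ 85. 158.] [1199.7 -615.7]
side0 286 133 [21. 39.] [ 926.8 -260.8]
side0 472 119 [31. 96.] [ 392.3 -731.1]
side0 369 97 [20. 32.] [ 798.5 -653.4]
side0 489 51 [35. 49.] [  528.1 -1362.9]
side0 631 19 [15. 20.] [   -7.9 -2242.8]
```

Measurements agree: the ivory–black distance is 401 mm, the triangulated tops are about 69 mm (about 90 mm on the rail), and the pads are 80 mm apart. First I turn the tool so the fingers close along world x, across the rail.

```bash
cat >> h.py <<'E'
T=dict(umber=(515.8,369),brown=(439.6,144.5),sand=(441.5,-133.7),ochre=(471.7,-377),p1=(614,159),p2=(620.5,79.3),p3=(627,-.5),p4=(633,-80.5))
def go(name,z):
    s=arm.read_state(); R=Rotation.from_quat(s['ee_rot']); p=np.array([*T[name],z])
    print('pos',s['position'].round(1),'t',round(s['clock'],1),'w',round(s['gripper_width'],1),'toolshift',R.inv().apply(p-s['position']).round(1),'tilt/yaw err deg',np.degrees((R.inv()*Rotation.from_quat([-2**-.5,2**-.5,0,0])).as_rotvec()).round(2),'other',np.degrees((R.inv()*Rotation.from_quat([2**-.5,2**-.5,0,0])).as_rotvec()).round(2))
E
python3 -m pendant '[[0,0,0,0,0,-7.74,0.07],[0,0,0,0,0,-7.74,0.07],[0,0,0,0,0,-7.74,0.07],[0,0,0,0,0,-7.74,0.07],[0,0,0,0,0,-7.74,0.07],[0,0,0,0,0,-7.74,0.07],[0,0,0,0,0,-7.74,0.07],[0,0,0,0,0,-7.74,0.07],[0,0,0,0,0,-7.74,0.07],[0,0,0,0,0,-7.74,0.07],[0,0,0,0,0,0,0.07],[0,0,0,0,0,0,0.07]]'
python3 -c "from h import *;go('sand',150)
d=load('side0')
for u,v in [(297,288),(285,297),(308,270),(320,300),(375,283),(362,275),(425,218),(355,222)]: print(u,v,ray(d,u,v,15)[:2].round())"
```

```text
clock: 1.3
position: [136.9, -609.6, 255.9]
ee_rot: [-0.706, 0.708, 0.0, 0.0]
contact_force: [-0.3, -0.4, -0.7]
gripper_width: 69.9
grasp_force: 0.0
pos [ 136.9 -609.6  255.9] t 1.3 w 69.9 toolshift [-476.5 -303.7  106.2] tilt/yaw err deg [ 0.01  0.04 -0.11] other [ 7.0000e-02 -2.0000e-02  1.7989e+02]
297 288 [499. 258.]
285 297 [508. 295.]
308 270 [508. 197.]
320 300 [432. 255.]
375 283 [343. 136.]
362 275 [383. 133.]
425 218 [ 330. -147.]
355 222 [493. -19.]
```

```bash
python3 -m pendant '[[-0.0397,-0.0253,0,0,0,0,0.07],[-0.0397,-0.0253,0,0,0,0,0.07],[-0.0397,-0.0253,0,0,0,0,0.07],[-0.0397,-0.0253,0,0,0,0,0.07],[-0.0397,-0.0253,0,0,0,0,0.07],[-0.0397,-0.0253,0,0,0,0,0.07],[-0.0397,-0.0253,0,0,0,0,0.07],[-0.0397,-0.0253,0,0,0,0,0.07],[-0.0397,-0.0253,0,0,0,0,0.07],[-0.0397,-0.0253,0,0,0,0,0.07],[-0.0397,-0.0253,0,0,0,0,0.07],[-0.0397,-0.0253,0,0,0,0,0.07]]'
python3 -m pendant '[[0,0,0,0,0,0,0.07],[0,0,0.03,0,0,0,0.07],[0,0,0.03,0,0,0,0.07],[0,0,0.03,0,0,0,0.07],[0,0,0.015,0,0,0,0.07],[0,0,0,0,0,0,0.07],[0,0,0,0,0,0,0.07]]'
python3 -c "
from h import *
go('sand',54);snap('wrist','w1')"
```

```text
clock: 2.5
position: [440.7, -131.3, 256.7]
ee_rot: [-0.707, 0.708, -0.0, 0.0]
contact_force: [0.8, 0.1, -0.7]
gripper_width: 69.8
grasp_force: 0.0
clock: 3.2
position: [440.3, -133.5, 151.7]
ee_rot: [-0.707, 0.707, -0.0, -0.0]
contact_force: [0.6, -0.6, 1.4]
gripper_width: 70.4
grasp_force: 0.0
pos [ 440.3 -133.5  151.7] t 3.2 w 70.4 toolshift [ 0.2 -1.2 97.7] tilt/yaw err deg [-0.01 -0.02 -0.02] other [-3.0000e-02  2.0000e-02  1.7998e+02]
```

View pics/w1.png

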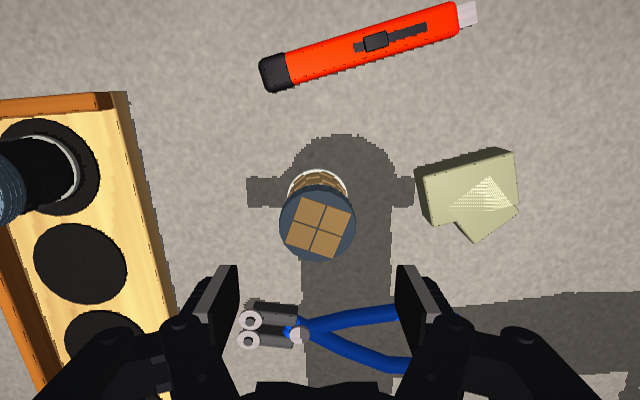

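The wrist view shows the sand lid centred at (318,227), midway between the fingers (240 and 397). Next I descend and close.

```bash
python3 -c "
from h import *
print(ray(load('w1'),318,227,68).round(1))"
python3 -m pendant '[[0,0,0.025,0,0,0,0.07],[0,0,0.025,0,0,0,0.07],[0,0,0.025,0,0,0,0.07],[0,0,0.0225,0,0,0,0.07],[0,0,0,0,0,0,0.07],[0,0,0,0,0,0,0.04],[0,0,0,0,0,0,0.04],[0,0,0,0,0,0,0.04],[0,0,0,0,0,0,0.04],[0,0,0,0,0,0,0.04],[0,0,0,0,0,0,0.04],[0,0,0,0,0,0,0.04]]'
```

```text
[ 438.9 -132.5   68. ]
clock: 4.45
position: [441.5, -133.1, 55.6]
ee_rot: [0.708, -0.707, 0.001, -0.001]
contact_force: [-0.5, 1.2, 6.7]
gripper_width: 48.8
grasp_force: 62.3
```

```bash

python3 -m pendant '[[0,0,-0.025,0,0,0,0.04],[0,0,-0.035,0,0,0,0.04],[0,0,-0.035,0,0,0,0.04],[0,0,-0.03,0,0,0,0.04],[-0.0365,-0.0216,0,0,0,0,0.04],[-0.0365,-0.0216,0,0,0,0,0.04],[-0.0365,-0.0216,0,0,0,0,0.04],[-0.0365,-0.0216,0,0,0,0,0.04],[-0.0365,-0.0216,0,0,0,0,0.04],[-0.0365,-0.0216,0,0,0,0,0.04],[-0.0365,-0.0216,0,0,0,0,0.04],[-0.0365,-0.0216,0,0,0,0,0.04]]'
python3 -m pendant '[[0,0,0,0,0,0,0.04],[0,0,0,0,0,0,0.04],[0,0,0,0,0,0,0.04]]'
python3 -c "
from h import *
go('p1',76);snap('side','s1')
im=cv2.imread('pics/s1.png')[120:300,200:400];cv2.imwrite('pics/s1c.png',cv2.resize(im,None,fx=3,fy=3))"
```

```text
clock: 5.65
position: [612.9, 160.6, 179.1]
ee_rot: [0.707, -0.707, -0.0, -0.0]
contact_force: [0.9, -0.4, -0.8]
gripper_width: 48.8
grasp_force: 62.4
clock: 5.95
position: [611.8, 158.3, 178.7]
ee_rot: [0.707, -0.707, -0.0, 0.001]
contact_force: [0.6, 0.4, -1.0]
gripper_width: 48.8
grasp_force: 62.5
pos [611.8 158.3 178.7] t 6.0 w 48.8 toolshift [ -0.8  -2.3 102.7] tilt/yaw err deg [ 0.07 -0.02  0.02] other [ 3.0000e-02  1.0000e-01 -1.7998e+02]
```

View pics/s1c.png

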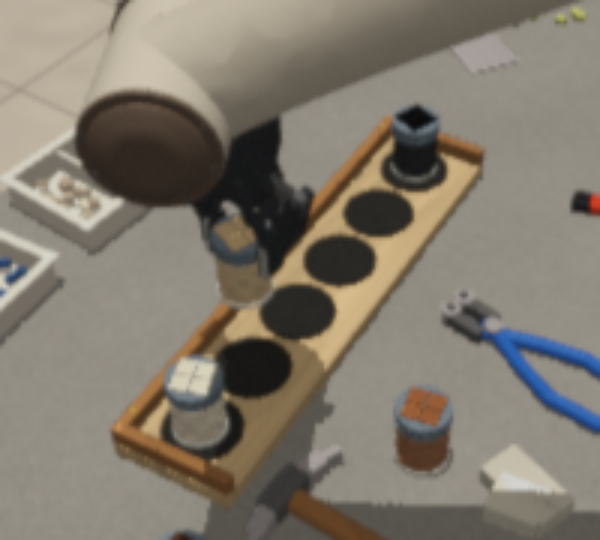

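The sand jar hangs upright over pad 1. I lower it, slowly at the end (commanded contact should come at about 104 mm down).

```bash

python3 -m pendant '[[-0.0005,-0.0022,0.02,0,0,0,0.04],[0,0,0.03,0,0,0,0.04],[0,0,0.03,0,0,0,0.04],[0,0,0.018,0,0,0,0.04],[0,0,0.002,0,0,0,0.04],[0,0,0.001,0,0,0,0.04],[0,0,0.001,0,0,0,0.04],[0,0,0,0,0,0,0.04],[0,0,0,0,0,0,0.04]]'
python3 -m pendant '[[0,0,0.001,0,0,0,0.04],[0,0,0,0,0,0,0.04]]'
python3 -m pendant '[[0,0,0.001,0,0,0,0.04],[0,0,0,0,0,0,0.04]]'
```

```text
clock: 6.9
position: [615.2, 159.6, 77.8]
ee_rot: [0.707, -0.707, 0.0, -0.001]
contact_force: [-0.3, 0.6, -2.5]
gripper_width: 48.7
grasp_force: 63.5
clock: 7.1
position: [615.2, 159.7, 76.5]
ee_rot: [0.708, -0.707, 0.0, -0.0]
contact_force: [-0.8, 0.2, 1.0]
gripper_width: 48.6
grasp_force: 63.8
clock: 7.3
position: [615.2, 159.8, 76.4]
ee_rot: [0.708, -0.707, 0.0, -0.0]
contact_force: [-2.6, 0.7, 6.3]
gripper_width: 48.7
grasp_force: 64.6
```

```bash

python3 -m pendant '[[0,0,0,0,0,0,0.055],[0,0,0,0,0,0,0.06],[0,0,0,0,0,0,0.07],[0,0,0,0,0,0,0.07],[0,0,-0.02,0,0,0,0.07],[0,0,-0.03,0,0,0,0.07],[0,0,-0.04,0,0,0,0.07],[0,0,-0.03,0,0,0,0.07]]'
python3 -m pendant '[[0.0447,0.0119,0,0,0,0,0.07],[0.0447,0.0119,0,0,0,0,0.07],[0.0447,0.0119,0,0,0,0,0.07],[0.0447,0.0119,0,0,0,0,0.07],[0.0447,0.0119,0,0,0,0,0.07],[0.0447,0.0119,0,0,0,0,0.07],[0.0447,0.0119,0,0,0,0,0.07],[0.0447,0.0119,0,0,0,0,0.07],[0.0447,0.0119,0,0,0,0,0.07],[0.0447,0.0119,0,0,0,0,0.07],[0.0447,0.0119,0,0,0,0,0.07],[0.0447,0.0119,0,0,0,0,0.07]]'
python3 -m pendant '[[0,0,0,0,0,0,0.07],[0,0,0,0,0,0,0.07],[0,0,0,0,0,0,0.07]]'
python3 -c "
from h import *
go('ochre',54);snap('wrist','w2');snap('scene','c2')
cv2.imwrite('pics/c2c.png',np.vstack([cv2.imread('pics/c2.png')[100:340,220:480],cv2.imread('pics/w2.png')[120:360,190:450]]))"
```

```text
clock: 8.1
position: [615.3, 159.6, 197.0]
ee_rot: [0.708, -0.707, 0.001, -0.001]
contact_force: [0.2, -0.3, 1.4]
gripper_width: 69.9
grasp_force: 0.0
clock: 9.3
position: [471.7, -378.8, 194.8]
ee_rot: [0.707, -0.707, 0.0, -0.0]
contact_force: [1.4, -0.2, 0.9]
gripper_width: 69.7
grasp_force: 0.0
clock: 9.6
position: [472.6, -376.4, 194.7]
ee_rot: [0.708, -0.707, -0.0, -0.0]
contact_force: [-0.2, 0.3, 0.6]
gripper_width: 69.9
grasp_force: 0.0
pos [ 472.6 -376.4  194.7] t 9.6 w 69.9 toolshift [  0.7   0.8 140.7] tilt/yaw err deg [0.01 0.02 0.08] other [-3.0000e-02  2.0000e-02 -1.7992e+02]
```

View pics/c2c.png

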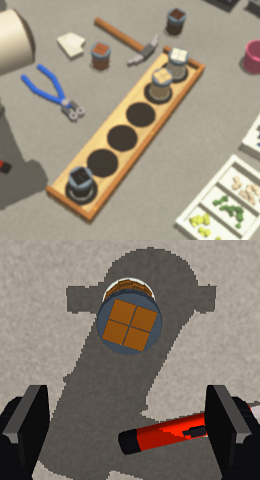

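The sand jar stands upright and centred on pad 1. The ochre lid is at wrist column 320, centred between the fingers, so I pick it up.

```bash

python3 -m pendant '[[0,0,0.04,0,0,0,0.07],[0,0,0.04,0,0,0,0.07],[0,0,0.03,0,0,0,0.07],[0,0,0.02,0,0,0,0.07],[0,0,0.01,0,0,0,0.07],[0,0,0,0,0,0,0.04],[0,0,0,0,0,0,0.04],[0,0,0,0,0,0,0.04],[0,0,0,0,0,0,0.04],[0,0,0,0,0,0,0.04],[0,0,0,0,0,0,0.04],[0,0,0,0,0,0,0.04]]'
python3 -m pendant '[[0,0,-0.02,0,0,0,0.04],[0,0,-0.03,0,0,0,0.04],[0,0,-0.04,0,0,0,0.04],[0,0,-0.035,0,0,0,0.04],[0,0,0,0,0,0,0.04],[0,0,0,0,0,0,0.04]]'
python3 -c "
from h import *
go('p2',180)"
```

```text
clock: 10.9
position: [472.7, -377.1, 55.3]
ee_rot: [0.707, -0.707, 0.0, -0.0]
contact_force: [-0.2, 1.2, 1.1]
gripper_width: 49.1
grasp_force: 62.0
clock: 11.5
position: [472.5, -376.9, 180.4]
ee_rot: [0.707, -0.707, 0.001, -0.001]
contact_force: [0.3, -0.0, -3.3]
gripper_width: 48.4
grasp_force: 62.3
pos [ 472.5 -376.9  180.4] t 11.5 w 48.4 toolshift [-456.1 -148.2    0.6] tilt/yaw err deg [-0.09  0.    0.02] other [-0.0000e+00 -1.5000e-01 -1.7998e+02]
```

```bash

python3 -m pendant '[[-0.0415,-0.0135,0,0,0,0,0.04],[-0.0415,-0.0135,0,0,0,0,0.04],[-0.0415,-0.0135,0,0,0,0,0.04],[-0.0415,-0.0135,0,0,0,0,0.04],[-0.0415,-0.0135,0,0,0,0,0.04],[-0.0415,-0.0135,0,0,0,0,0.04],[-0.0415,-0.0135,0,0,0,0,0.04],[-0.0415,-0.0135,0,0,0,0,0.04],[-0.0415,-0.0135,0,0,0,0,0.04],[-0.0415,-0.0135,0,0,0,0,0.04],[-0.0415,-0.0135,0,0,0,0,0.04],[0,0,0,0,0,0,0.04]]'
python3 -m pendant '[[0,0,0,0,0,0,0.04],[0,0,0,0,0,0,0.04]]'
python3 -c "
from h import *
go('p2',76.3)"
```

```text
clock: 12.7
position: [621.2, 84.0, 177.1]
ee_rot: [0.709, -0.705, -0.001, 0.001]
contact_force: [-0.4, -0.5, -2.8]
gripper_width: 48.5
grasp_force: 62.4
clock: 12.9
position: [619.6, 78.7, 178.2]
ee_rot: [0.707, -0.707, -0.001, 0.002]
contact_force: [-0.7, -1.2, -1.2]
gripper_width: 48.9
grasp_force: 62.4
pos [619.6  78.7 178.2] t 12.9 w 48.9 toolshift [ -0.7  -1.3 101.9] tilt/yaw err deg [ 0.19 -0.06  0.01] other [ 9.0000e-02  3.0000e-01 -1.7999e+02]
```

```bash

python3 -m pendant '[[-0.0006,-0.0008,0.02,0,0,0,0.04],[0,0,0.03,0,0,0,0.04],[0,0,0.03,0,0,0,0.04],[0,0,0.018,0,0,0,0.04],[0,0,0.002,0,0,0,0.04],[0,0,0.001,0,0,0,0.04],[0,0,0.001,0,0,0,0.04],[0,0,0,0,0,0,0.04],[0,0,0,0,0,0,0.04]]'
python3 -m pendant '[[0,0,0.001,0,0,0,0.04],[0,0,0,0,0,0,0.04]]'
python3 -m pendant '[[0,0,0.001,0,0,0,0.04],[0,0,0,0,0,0,0.04]]'
```

```text
clock: 13.8
position: [621.7, 80.3, 78.7]
ee_rot: [0.707, -0.707, 0.0, -0.001]
contact_force: [-0.1, -0.1, -2.2]
gripper_width: 48.6
grasp_force: 62.3
clock: 14.0
position: [621.4, 80.3, 77.0]
ee_rot: [0.707, -0.707, 0.0, -0.0]
contact_force: [0.1, -0.1, -1.8]
gripper_width: 48.8
grasp_force: 62.3
clock: 14.2
position: [621.5, 80.3, 76.3]
ee_rot: [0.708, -0.707, 0.0, -0.0]
contact_force: [-2.1, 0.6, 1.7]
gripper_width: 48.7
grasp_force: 63.0
```

```bash

python3 -m pendant '[[0,0,0.0005,0,0,0,0.04],[0,0,0,0,0,0,0.055],[0,0,0,0,0,0,0.06],[0,0,0,0,0,0,0.07],[0,0,0,0,0,0,0.07],[0,0,-0.02,0,0,0,0.07],[0,0,-0.03,0,0,0,0.07],[0,0,-0.04,0,0,0,0.07],[0,0,-0.03,0,0,0,0.07]]'
python3 -m pendant '[[-0.0128,0.0364,0,0,0,0,0.07],[-0.0128,0.0364,0,0,0,0,0.07],[-0.0128,0.0364,0,0,0,0,0.07],[-0.0128,0.0364,0,0,0,0,0.07],[-0.0128,0.0364,0,0,0,0,0.07],[0,0,0,0,0,0,0.068],[0,0,0,0,0,0,0.068],[0,0,0,0,0,0,0.068]]'
python3 -c "
from h import *
go('brown',54);snap('wrist','w3');snap('scene','c3')
cv2.imwrite('pics/c3c.png',np.hstack([cv2.imread('pics/c3.png')[100:340,220:480],cv2.imread('pics/w3.png')[120:360,140:500]]))"
```

```text
clock: 15.1
position: [621.9, 80.3, 197.6]
ee_rot: [0.708, -0.707, 0.001, -0.001]
contact_force: [0.3, 0.4, 1.1]
gripper_width: 70.3
grasp_force: 0.0
clock: 15.9
position: [440.2, 144.3, 195.6]
ee_rot: [0.707, -0.707, 0.0, -0.001]
contact_force: [-0.1, -0.4, 0.1]
gripper_width: 68.1
grasp_force: 0.0
pos [440.2 144.3 195.6] t 15.9 w 68.1 toolshift [-1.000e-01  7.000e-01  1.416e+02] tilt/yaw err deg [-0.06  0.03  0.04] other [-4.0000e-02 -9.0000e-02 -1.7996e+02]
```

View pics/c3c.png

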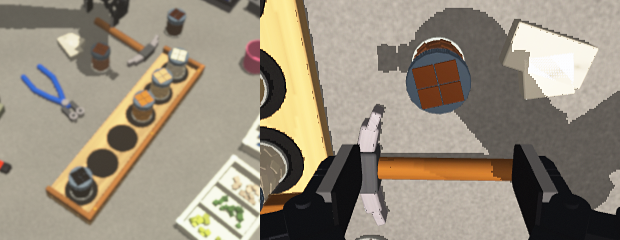

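Ochre stands on pad 2. The brown lid is at wrist column 318, centred, and the stone is about 55 mm off, clear of the fingers.

```bash

python3 -m pendant '[[0,0,0.04,0,0,0,0.068],[0,0,0.04,0,0,0,0.068],[0,0,0.03,0,0,0,0.068],[0,0,0.02,0,0,0,0.068],[0,0,0.01,0,0,0,0.068],[0,0,0,0,0,0,0.04],[0,0,0,0,0,0,0.04],[0,0,0,0,0,0,0.04],[0,0,0,0,0,0,0.04],[0,0,0,0,0,0,0.04],[0,0,0,0,0,0,0.04],[0,0,0,0,0,0,0.04]]'
python3 -m pendant '[[0,0,-0.02,0,0,0,0.04],[0,0,-0.03,0,0,0,0.04],[0,0,-0.04,0,0,0,0.04],[0,0,-0.035,0,0,0,0.04],[0,0,0,0,0,0,0.04],[0,0,0,0,0,0,0.04]]'
python3 -c "
from h import *
go('p3',180)"
```

```text
clock: 17.2
position: [439.4, 144.1, 55.5]
ee_rot: [0.707, -0.707, 0.0, -0.0]
contact_force: [-0.8, -0.5, -1.5]
gripper_width: 48.7
grasp_force: 62.0
clock: 17.8
position: [439.0, 144.1, 180.6]
ee_rot: [0.707, -0.707, -0.0, -0.001]
contact_force: [0.2, -1.0, -2.7]
gripper_width: 48.6
grasp_force: 62.5
pos [439.  144.1 180.6] t 17.8 w 48.6 toolshift [ 144.6 -187.9    0.6] tilt/yaw err deg [-0.04  0.08  0.03] other [-1.2000e-01 -6.0000e-02 -1.7997e+02]
```

```bash

python3 -m pendant '[[0.0206,-0.0268,0,0,0,0,0.04],[0.0206,-0.0268,0,0,0,0,0.04],[0.0206,-0.0268,0,0,0,0,0.04],[0.0206,-0.0268,0,0,0,0,0.04],[0.0206,-0.0268,0,0,0,0,0.04],[0.0206,-0.0268,0,0,0,0,0.04],[0.0206,-0.0268,0,0,0,0,0.04],[0,0,0,0,0,0,0.04],[0,0,0,0,0,0,0.04],[0,0,0,0,0,0,0.04]]'
python3 -c "
from h import *
go('p3',76.3)"
```

```text
clock: 18.8
position: [625.7, 0.3, 178.5]
ee_rot: [0.707, -0.707, -0.001, 0.001]
contact_force: [-0.4, 1.0, -0.7]
gripper_width: 48.5
grasp_force: 62.9
pos [6.257e+02 3.000e-01 1.785e+02] t 18.8 w 48.5 toolshift [  0.7  -1.7 102.2] tilt/yaw err deg [ 0.21 -0.02  0.06] other [ 4.0000e-02  3.4000e-01 -1.7994e+02]
```

```bash

python3 -m pendant '[[0.0005,-0.0005,0.02,0,0,0,0.04],[0,0,0.03,0,0,0,0.04],[0,0,0.03,0,0,0,0.04],[0,0,0.018,0,0,0,0.04],[0,0,0.002,0,0,0,0.04],[0,0,0.001,0,0,0,0.04],[0,0,0.001,0,0,0,0.04],[0,0,0.001,0,0,0,0.04],[0,0,0,0,0,0,0.04],[0,0,0,0,0,0,0.04]]'
python3 -m pendant '[[0,0,0.001,0,0,0,0.04],[0,0,0,0,0,0,0.04]]'
```

```text
clock: 19.8
position: [627.8, -0.4, 78.0]
ee_rot: [0.707, -0.707, 0.0, -0.0]
contact_force: [-0.6, -0.1, -1.7]
gripper_width: 48.9
grasp_force: 62.9
clock: 20.0
position: [627.5, -0.5, 76.3]
ee_rot: [0.707, -0.707, -0.0, 0.0]
contact_force: [0.1, -0.4, -1.5]
gripper_width: 48.8
grasp_force: 62.9
```

```bash

python3 -m pendant '[[0,0,0.0007,0,0,0,0.04],[0,0,0,0,0,0,0.04]]'
```

```text
clock: 20.2
position: [627.6, -0.5, 76.1]
ee_rot: [0.707, -0.707, 0.0, 0.0]
contact_force: [-1.1, 0.7, 1.6]
gripper_width: 48.8
grasp_force: 63.0
```

```bash

python3 -m pendant '[[0,0,0.0005,0,0,0,0.04],[0,0,0,0,0,0,0.055],[0,0,0,0,0,0,0.06],[0,0,0,0,0,0,0.07],[0,0,0,0,0,0,0.07],[0,0,-0.02,0,0,0,0.07],[0,0,-0.03,0,0,0,0.07],[0,0,-0.04,0,0,0,0.07],[0,0,-0.03,0,0,0,0.07]]'
python3 -m pendant '[[-0.0411,0.0124,0,0,0,0,0.07],[-0.0411,0.0124,0,0,0,0,0.07],[-0.0411,0.0124,0,0,0,0,0.07],[-0.0411,0.0124,0,0,0,0,0.07],[-0.0411,0.0124,0,0,0,0,0.07],[-0.0411,0.0124,0,0,0,0,0.07],[-0.0411,0.0124,0,0,0,0,0.07],[-0.0411,0.0124,0,0,0,0,0.07],[-0.0411,0.0124,0,0,0,0,0.07],[0,0,0,0,0,0,0.07],[0,0,0,0,0,0,0.07],[0,0,0,0,0,0,0.07]]'
python3 -c "
from h import *
go('umber',54);snap('wrist','w4');snap('scene','c4')
cv2.imwrite('pics/c4c.png',np.hstack([cv2.imread('pics/c4.png')[100:340,220:480],cv2.imread('pics/w4.png')[120:360,140:500]]))"
```

```text
clock: 21.1
position: [628.1, -0.5, 197.4]
ee_rot: [0.708, -0.707, 0.001, -0.001]
contact_force: [0.9, -0.2, 0.3]
gripper_width: 70.1
grasp_force: 0.0
clock: 22.3
position: [515.7, 368.5, 194.9]
ee_rot: [0.707, -0.707, 0.0, 0.0]
contact_force: [0.0, -1.3, -0.0]
gripper_width: 69.7
grasp_force: 0.0
pos [515.7 368.5 194.9] t 22.3 w 69.7 toolshift [-6.000e-01 -1.000e-01  1.409e+02] tilt/yaw err deg [ 0.03 -0.03  0.01] other [ 5.0000e-02  4.0000e-02 -1.7999e+02]
```

View pics/c4c.png

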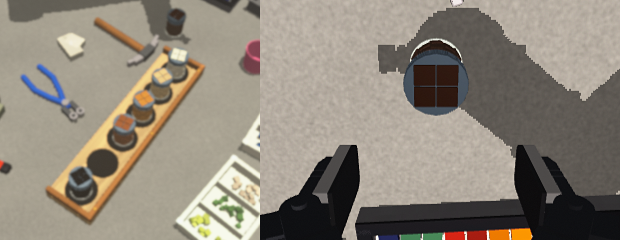

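Sand, ochre and brown stand on pads 1–3. The umber lid is at wrist column 316, centred. Next I pick it up for pad 4.

```bash

python3 -m pendant '[[0,0,0.04,0,0,0,0.07],[0,0,0.04,0,0,0,0.07],[0,0,0.03,0,0,0,0.07],[0,0,0.02,0,0,0,0.07],[0,0,0.01,0,0,0,0.07],[0,0,0,0,0,0,0.04],[0,0,0,0,0,0,0.04],[0,0,0,0,0,0,0.04],[0,0,0,0,0,0,0.04],[0,0,0,0,0,0,0.04],[0,0,0,0,0,0,0.04],[0,0,0,0,0,0,0.04]]'
python3 -m pendant '[[0,0,-0.02,0,0,0,0.04],[0,0,-0.03,0,0,0,0.04],[0,0,-0.04,0,0,0,0.04],[0,0,-0.035,0,0,0,0.04],[0,0,0,0,0,0,0.04],[0,0,0,0,0,0,0.04]]'
python3 -c "
from h import *
go('p4',180)"
```

```text
clock: 23.6
position: [515.7, 369.5, 55.6]
ee_rot: [0.707, -0.707, 0.0, -0.0]
contact_force: [-1.3, -0.3, 1.5]
gripper_width: 48.9
grasp_force: 62.0
clock: 24.2
position: [515.4, 369.4, 180.7]
ee_rot: [0.707, -0.707, -0.0, -0.001]
contact_force: [-0.2, -0.1, -2.1]
gripper_width: 48.6
grasp_force: 62.4
pos [515.4 369.4 180.7] t 24.2 w 48.6 toolshift [ 4.500e+02 -1.173e+02  1.000e-01] tilt/yaw err deg [-0.02  0.09  0.03] other [-1.4000e-01 -4.0000e-02 -1.7997e+02]
```

```bash

python3 -m pendant '[[0.045,-0.0117,0,0,0,0,0.04],[0.045,-0.0117,0,0,0,0,0.04],[0.045,-0.0117,0,0,0,0,0.04],[0.045,-0.0117,0,0,0,0,0.04],[0.045,-0.0117,0,0,0,0,0.04],[0.045,-0.0117,0,0,0,0,0.04],[0.045,-0.0117,0,0,0,0,0.04],[0.045,-0.0117,0,0,0,0,0.04],[0.045,-0.0117,0,0,0,0,0.04],[0.045,-0.0117,0,0,0,0,0.04],[0,0,0,0,0,0,0.04],[0,0,0,0,0,0,0.04]]'
python3 -m pendant '[[0,0,0,0,0,0,0.04],[0,0,0,0,0,0,0.04]]'
python3 -c "
from h import *
go('p4',76.3)"
```

```text
clock: 25.4
position: [631.8, -81.8, 177.5]
ee_rot: [-0.706, 0.708, 0.002, -0.002]
contact_force: [-0.1, 0.2, -1.4]
gripper_width: 48.7
grasp_force: 62.5
clock: 25.6
position: [632.6, -79.2, 179.5]
ee_rot: [0.708, -0.706, -0.001, 0.0]
contact_force: [0.3, 0.5, -1.4]
gripper_width: 48.5
grasp_force: 62.5
pos [632.6 -79.2 179.5] t 25.6 w 48.5 toolshift [  1.3  -0.6 103.2] tilt/yaw err deg [0.08 0.   0.15] other [-1.0000e-02  1.2000e-01 -1.7985e+02]
```

```bash

python3 -m pendant '[[0.0005,0,0.02,0,0,0,0.04],[0,0,0.03,0,0,0,0.04],[0,0,0.03,0,0,0,0.04],[0,0,0.018,0,0,0,0.04],[0,0,0.002,0,0,0,0.04],[0,0,0.001,0,0,0,0.04],[0,0,0.001,0,0,0,0.04],[0,0,0.001,0,0,0,0.04],[0,0,0,0,0,0,0.04],[0,0,0,0,0,0,0.04]]'
python3 -m pendant '[[0,0,0.001,0,0,0,0.04],[0,0,0,0,0,0,0.04]]'
python3 -m pendant '[[0,0,0.0005,0,0,0,0.04],[0,0,0,0,0,0,0.04]]'
```

```text
clock: 26.6
position: [633.2, -81.1, 77.7]
ee_rot: [0.707, -0.707, 0.0, -0.0]
contact_force: [0.1, -0.7, -1.6]
gripper_width: 48.4
grasp_force: 62.4
clock: 26.8
position: [633.3, -81.1, 76.6]
ee_rot: [0.707, -0.707, 0.0, -0.0]
contact_force: [-0.2, 0.3, 0.4]
gripper_width: 48.6
grasp_force: 62.9
clock: 27.0
position: [633.3, -81.1, 76.6]
ee_rot: [0.708, -0.707, 0.0, -0.0]
contact_force: [-2.3, 0.8, 5.4]
gripper_width: 48.7
grasp_force: 63.1
```

Contact felt. I release, rise, back away toward the robot, and check the row.

```bash

python3 -m pendant '[[0,0,0,0,0,0,0.055],[0,0,0,0,0,0,0.06],[0,0,0,0,0,0,0.07],[0,0,0,0,0,0,0.07],[0,0,-0.02,0,0,0,0.07],[0,0,-0.03,0,0,0,0.07],[0,0,-0.04,0,0,0,0.07],[0,0,-0.04,0,0,0,0.07],[0,0,0,0,0,0,0.07]]'
python3 -m pendant '[[0,0.04,0,0,0,0,0.07],[0,0.04,0,0,0,0,0.07],[0,0.04,0,0,0,0,0.07],[0,0.04,0,0,0,0,0.07],[0,0.02,0,0,0,0,0.07],[0,0,0,0,0,0,0.07],[0,0,0,0,0,0,0.07],[0,0,0,0,0,0,0.07]]'
python3 -c "
from h import *
snap('side','s9');snap('scene','c9')
f=lambda n,r:cv2.resize(cv2.imread(f'pics/{n}.png')[r[0]:r[0]+200,r[1]:r[1]+190],None,fx=2,fy=2,interpolation=cv2.INTER_CUBIC)
cv2.imwrite('pics/f9.png',np.hstack([f('s9',(120,220)),f('c9',(130,260))]))"
```

```text
clock: 27.9
position: [636.5, -81.3, 212.8]
ee_rot: [0.708, -0.706, 0.005, -0.005]
contact_force: [0.2, 0.7, -0.6]
gripper_width: 70.0
grasp_force: 0.0
clock: 28.7
position: [454.2, -81.1, 205.6]
ee_rot: [0.707, -0.707, 0.0, -0.0]
contact_force: [0.7, 0.1, 0.6]
gripper_width: 69.9
grasp_force: 0.0
```

View pics/f9.png

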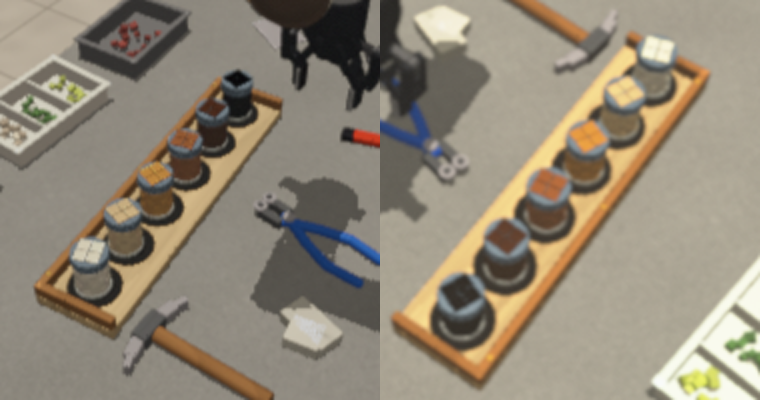

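Both views show all six jars upright and centred on their pads, in the order ivory, sand, ochre, brown, umber, black, with the gripper clear of them.

```bash
python3 -c "
from bench import arm
print(arm.job_done())"
```

```text
the job is handed in; nothing more can be done
None
```

The tone row is complete and handed in: ivory, sand, ochre, brown, umber, black, each upright on its own pad with the end jars untouched; it took about 29 s, and the hand-in returned no verdict.

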